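# Pack the round valve bodies in their foam nests

### The arm

A 6-joint arm with a two-finger parallel gripper is mounted at the origin on the work surface. World frame = base frame: x ahead of the robot, y to its left, z up, the work surface at z = 0. Lengths are in m, angles in rad, forces in N, time in s.
With the tool pointing down it reaches from about 0.35 to 0.775 m from the base axis. Payload 7.3 kg.
Tool frame: the origin (TCP) lies at the very end of the fingers, on their centre line; the grasp point (between the pads) lies 19 mm behind it (robot.tcp_to_grasp is the distance from the TCP to the grasp point, in m); z points along the fingers, y is the direction in which the jaws open and shut (so a half turn about z gives the same grasp; the last joint's range is limited). The gripper opens to 92 mm and grips with 3 to 60 N. Pads are 19 mm wide; open, the fingers measure 130 mm over their backs; the gripper's body (75 mm by 190 mm) begins 47 mm behind the grasp point.
Start: joints at [1.151, 0.342, 1.524, -0, 1.275, -0.146], TCP at [0.142, 0.505, 0.227] pointing down, gripper open.
Joint ranges: [-2.53, 2.53], [-0.77, 2.02], [0.04, 2.7], [-1, 4.14], [0.28, 2.66], [-3.11, 3.11]. Speed limits (rad/s): [2.57, 2.57, 3.14, 3.14, 3.14, 3.14].

### API

Orientations are given as [roll, pitch, yaw] about the fixed x, y, z axes, in that order (R = Rz(yaw) Ry(pitch) Rx(roll)).
In Python, from cell import robot gives the robot as it stands.
- The arm moves only by the tool arm_command, never from a script. Its argument "motion" is a list that holds one entry, the list of rows, each a list of 7 numbers: the turn, a rotation vector about the tool's x, y, z in units of 90 degrees (1.0 is 90 degrees), then the shift along the tool's x, y, z in units of 30 cm (1.0 is 30 cm), then the opening, from -1 (shut) to 1 (fully open). In form: [[[wx, wy, wz, tx, ty, tz, grip], ...]]. A call has 1 to 8 rows; each row is the pose to reach, as a shift and turn from the pose commanded when the call began, along the tool's axes at that moment; what a row does not reach only later rows make up. A row lasts 1/10 s, in which the tool goes at most 50 mm and 8.59 degrees, less where a joint would pass 70% of its speed; a pose out of reach is approached as far as the arm can. A call with a number of a shift or a turn outside -1 to 1 is refused whole. A call with a gripper value outside its range is refused whole. The fingers move at their own pace and stop on an object; "grip_force" is the grip in N (left out, the last holds). Time passes only in rows, so rows that repeat a pose let the fingers close. It gives the time, the measured TCP pose, the force and the opening at its end, in the units of the state.
- robot.observe(): the state, without advancing time (a new reading comes with each control period).
- robot.read_camera(name): name is "side" or "top"; returns a dict with "image" (384x512x3 uint8, red, green, blue), "z_map" (384x512 float32, m along the optical axis (not along the pixel's ray), 0 where there is no reading), "fov_y" (degrees; the focal length in pixels is half the picture's height over the tangent of half this angle, whatever the lens; pixels are square), "cx", "cy" (the principal point, pixels), "cam_to_world" (4x4, takes a point from camera to world coordinates). Camera axes: x right, y down, z forward; pixel columns grow to the right and rows downward; lengths in m; the calibration is good to about 2 mm. A picture is of the moment at which its call begins.
- robot.hand_in(): hands the job in, once; it reports no verdict.
The state is a dict: "time": time; "qpos": joint angles; "qvel": joint speeds; "joint_efforts": joint torques, N m; "tool_pos": TCP position; "tool_rot": TCP orientation; "contact_force": force on the tool from outside, world axes, zero at the start; "torque": the same for the moment, N m; "opening": finger opening in m.
Only numpy, scipy, OpenCV 4.12 (cv2) and the standard library are available. Lean on these libraries where they do the work, as an engineer would, in place of code of your own. Each camera call takes 0.05 s, during which the arm holds its last target.

### The job

Pick out the four round metal valve bodies standing on the packing bench and set each one upright in the foam nest of its own size, fully down in the pocket: the slimmest body in the narrowest pocket, and so on up to the thickest body in the widest pocket. Leave the two square bodies standing where they are, and let go of everything at the end.

Things in the scene. Friction and masses are not known exactly. Their poses are not given: they have to be found in the camera images.
- body24_center (a point): The smallest (slimmest) of the four round metal valve bodies: a loose polished steel cylinder 24 mm in diameter and 50 mm high with a dark ring near its foot, and on top a narrower brass threaded spigot (14.4 mm in diameter, 14 mm high), 64 mm high in all, standing upright. The point is on its axis, half-way up: 32 mm above its flat underside; z is its axis, up.
- body36_center (a point): The second smallest of the four round metal valve bodies: a loose polished steel cylinder 36 mm in diameter and 50 mm high with a dark ring near its foot, and on top a narrower brass threaded spigot (21.6 mm in diameter, 14 mm high), 64 mm high in all, standing upright. The point is on its axis, half-way up: 32 mm above its flat underside; z is its axis, up.
- body48_center (a point): The second largest of the four round metal valve bodies: a loose polished steel cylinder 48 mm in diameter and 50 mm high with a dark ring near its foot, and on top a narrower brass threaded spigot (28.8 mm in diameter, 14 mm high), 64 mm high in all, standing upright. The point is on its axis, half-way up: 32 mm above its flat underside; z is its axis, up.
- body60_center (a point): The largest (thickest) of the four round metal valve bodies: a loose polished steel cylinder 60 mm in diameter and 50 mm high with a dark ring near its foot, and on top a narrower brass threaded spigot (36.0 mm in diameter, 14 mm high), 64 mm high in all, standing upright. The point is on its axis, half-way up: 32 mm above its flat underside; z is its axis, up.
- nest24_pocket (a point): Fixed white foam nest with blue sides lying flat on the bench, a block 100 x 100 mm and 18 mm high with one round pocket with a grey floor in the middle: 40 mm wide and 8 mm deep, the nest for the 24 mm round body (smallest (narrowest) pocket of the four). The point is the centre of the pocket's floor, 10 mm above the bench (the rim is 8 mm higher); x and y run along the block's sides, z is up.
- nest36_pocket (a point): Fixed white foam nest with blue sides lying flat on the bench, a block 100 x 100 mm and 18 mm high with one round pocket with a grey floor in the middle: 52 mm wide and 8 mm deep, the nest for the 36 mm round body (second smallest pocket of the four). The point is the centre of the pocket's floor, 10 mm above the bench (the rim is 8 mm higher); x and y run along the block's sides, z is up.
- nest48_pocket (a point): Fixed white foam nest with blue sides lying flat on the bench, a block 100 x 100 mm and 18 mm high with one round pocket with a grey floor in the middle: 64 mm wide and 8 mm deep, the nest for the 48 mm round body (second largest pocket of the four). The point is the centre of the pocket's floor, 10 mm above the bench (the rim is 8 mm higher); x and y run along the block's sides, z is up.
- nest60_pocket (a point): Fixed white foam nest with blue sides lying flat on the bench, a block 100 x 100 mm and 18 mm high with one round pocket with a grey floor in the middle: 76 mm wide and 8 mm deep, the nest for the 60 mm round body (largest (widest) pocket of the four). The point is the centre of the pocket's floor, 10 mm above the bench (the rim is 8 mm higher); x and y run along the block's sides, z is up.
- square34_center (a point): Square valve body, not part of the job: a loose polished steel block 34 x 34 mm and 50 mm high with a brass threaded spigot on top (20.4 mm in diameter), 64 mm high in all, standing upright. The point is on its axis, 32 mm above its underside; x and y are normal to its sides.
- square46_center (a point): Square valve body, not part of the job: a loose polished steel block 46 x 46 mm and 50 mm high with a brass threaded spigot on top (27.6 mm in diameter), 64 mm high in all, standing upright. The point is on its axis, 32 mm above its underside; x and y are normal to its sides.
Not all that is in view belongs to the job. Leave any orange look-alike of the part that bears nest36_pocket alone.

How it is judged:
By the outcome, as a careful person would: the job done as asked, in the order asked, and still so for the second after the job is handed in, with the robot touching nothing.
It also fails if it takes over 99 s, if anything falls off the work surface, if the arm or the gripper's body presses on something with over 40 N, if the wrist force passes 120 N, or if a joint passes its speed limit or range.

## Working session

There is one attempt and no reset: what is moved stays moved. The work goes in short steps, Python scripts to look and compute and a tool call to move; the robot and the scene stay as the last step left them, time stands still between calls to the robot, and variables do not carry over. Pictures are saved under pics/ and viewed, and the job is handed in when it is done.

Besides the shell and the picture viewer there is one more tool, called as a command line: name --argument value ..., lists and objects as JSON in quotes. arm_command: Moves the arm, as the interface text tells. Its arguments: {"type":"object","properties":{"motion":{"type":"array"},"grip_force":{"type":"number"}},"required":["motion"]}

```bash
ls; mkdir -p pics; python3 - <<'E'
from cell import robot
import cv2,numpy as np
print(robot.observe())
for n in ("top","side"):
    d=robot.read_camera(n); np.savez(f"{n}0.npz",**d)
    cv2.imwrite(f"pics/{n}0.png",d["image"][:,:,::-1]); print(n,d["fov_y"],d["cx"],d["cy"],d["cam_to_world"].round(3).tolist())
E
```

```text
pics
{'time': 0.0, 'qpos': array([ 1.15102976e+00,  3.42709390e-01,  1.52504148e+00,  1.71655320e-06,
        1.27540151e+00, -1.45981269e-01]), 'qvel': array([-0.00122127, -0.00160195, -0.00041187, -0.00016676,  0.00032277,
       -0.00070401]), 'joint_efforts': array([-3.27432990e-04, -4.31254399e+01, -2.44220710e+01,  7.16917310e-02,
        5.59974660e-02, -1.02032270e-04]), 'tool_pos': array([0.14174391, 0.50506728, 0.22604335]), 'tool_rot': array([-3.14004975e+00, -2.28507634e-04,  2.86780668e+00]), 'contact_force': array([-0.16462003,  0.40096548,  0.83585963]), 'torque': array([ 0.01944721, -0.05824988,  0.02684992]), 'opening': 0.09189294842828218}
top 50.235497725337936 254.28493303932487 193.42925063107646 [[0.005, -0.993, 0.117, 0.377], [-1.0, -0.009, -0.026, 0.018], [0.027, -0.117, -0.993, 1.372], [0.0, 0.0, 0.0, 1.0]]
side 56.45528234792215 254.20793394171747 188.08645049222864 [[0.683, -0.391, 0.616, -0.079], [-0.73, -0.374, 0.572, -0.562], [0.007, -0.841, -0.541, 0.584], [0.0, 0.0, 0.0, 1.0]]
```

View pics/top0.png

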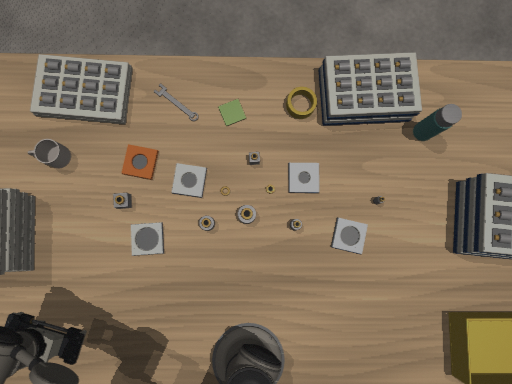

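View pics/side0.png

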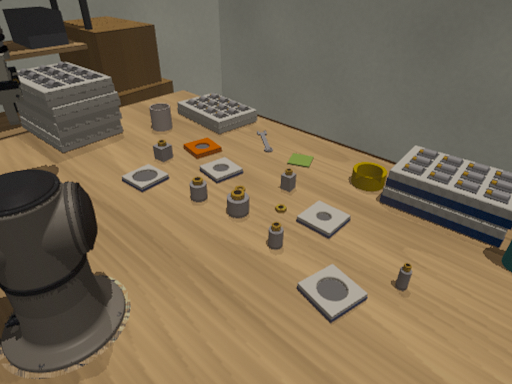

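```bash
cat > h.py <<'E'
import numpy as np,cv2
def load(n,k=0): return dict(np.load(f"{n}{k}.npz"))
def f(d): return d["image"].shape[0]/2/np.tan(np.radians(float(d["fov_y"]))/2)
def ray(d,uv,z):
    uv=np.atleast_2d(uv).astype(float);F=f(d);T=d["cam_to_world"]
    c=np.c_[(uv[:,0]-d["cx"])/F,(uv[:,1]-d["cy"])/F,np.ones(len(uv))]@T[:3,:3].T
    return T[:3,3]+c*((z-T[2,3])/c[:,2])[:,None]
def proj(d,P):
    T=d["cam_to_world"];p=(np.atleast_2d(P)-T[:3,3])@T[:3,:3];F=f(d)
    return np.c_[p[:,0]/p[:,2]*F+d["cx"],p[:,1]/p[:,2]*F+d["cy"]]
def cloud(d):
    h,w=d["z_map"].shape;u,v=np.meshgrid(np.arange(w),np.arange(h));F=f(d);Z=d["z_map"];T=d["cam_to_world"]
    c=np.stack([(u-d["cx"])/F*Z,(v-d["cy"])/F*Z,Z],-1)
    return c@T[:3,:3].T+T[:3,3]
E
python3 - <<'E'
from h import *
d=load("top");C=cloud(d);im=d["image"]
print(f(d), [C[y,x,2].round(4) for x,y in [(220,300),(300,300),(400,150),(160,300)]])
m=((C[...,2]>0.03)&(C[...,2]<0.075)&(d["z_map"]>0)).astype(np.uint8)
n,l,s,c=cv2.connectedComponentsWithStats(m)
for i in range(1,n):
    if s[i,4]>25 and 100<s[i,0]<420 and 130<s[i,1]<270:
        P=C[l==i]; print("obj",s[i],c[i].round(1),P.mean(0).round(4),P[:,2].max().round(4),np.ptp(P[:,:2],0).round(4))
# white nests
hsv=cv2.cvtColor(im,cv2.COLOR_RGB2HSV)
m=((C[...,2]>0.012)&(C[...,2]<0.025)&(hsv[...,1]<40)&(hsv[...,2]>150)).astype(np.uint8)
cs,hi=cv2.findContours(m,cv2.RETR_CCOMP,cv2.CHAIN_APPROX_NONE)
for i,k in enumerate(cs):
    a=cv2.contourArea(k)
    if a<60: continue
    W=ray(d,k[:,0,:],0.018)[:,:2].astype(np.float32)
    print("hole" if hi[0,i,3]>=0 else "outer",k[:,0].mean(0).round(1),cv2.minAreaRect(W),cv2.fitEllipse(W))
x=cv2.resize(im[140:270,90:290],None,fx=4,fy=4,interpolation=cv2.INTER_CUBIC);cv2.imwrite("pics/z1.png",x[:,:,::-1])
x=cv2.resize(im[140:270,220:420],None,fx=4,fy=4,interpolation=cv2.INTER_CUBIC);cv2.imwrite("pics/z2.png",x[:,:,::-1])
s=load("side")["image"]
x=cv2.resize(s[120:320,90:290],None,fx=3,fy=3,interpolation=cv2.INTER_CUBIC);cv2.imwrite("pics/z3.png",x[:,:,::-1])
E
```

```text
409.5458002294439 [np.float64(0.0049), np.float64(-0.0004), np.float64(0.0008), np.float64(-0.0011)]
obj [249 152  11  12 116] [254.1 157.1] [ 0.6518 -0.0153  0.0534] 0.0691 [0.0347 0.0335]
obj [113 193  17  15 231] [121.1 200. ] [0.5072 0.4109 0.0531] 0.0713 [0.0468 0.0498]
obj [376 196   9   8  53] [380.  199.2] [ 0.5165 -0.4275  0.0524] 0.0678 [0.0219 0.0191]
obj [238 205  18  18 264] [246.6 213.7] [0.466  0.0077 0.0559] 0.0722 [0.0555 0.0551]
obj [199 216  16  15 178] [206.5 222.6] [0.4364 0.1359 0.0552] 0.0716 [0.0449 0.0472]
obj [291 219  11  11 101] [296.1 224.1] [ 0.4336 -0.1516  0.0556] 0.072 [0.0325 0.0326]
outer [146.1 238.5] ((0.3856898546218872, 0.3346843719482422), (0.09875193238258362, 0.09861568361520767), 4.421204566955566) ((0.38523581624031067, 0.334823876619339), (0.11159448325634003, 0.1122344583272934), 30.988258361816406)
hole [145.9 238.3] ((0.3859386444091797, 0.3345034718513489), (0.08156415820121765, 0.08138227462768555), 46.05619812011719) ((0.3853912055492401, 0.33466440439224243), (0.08141746371984482, 0.08359525352716446), 174.3854522705078)
outer [350.
[... 690 characters left out ...]

hole [304.2 176.5] ((0.5957357883453369, -0.1849890947341919), (0.045045144855976105, 0.04835197329521179), 45.16669845581055) ((0.5942344069480896, -0.18437112867832184), (0.04611549898982048, 0.04865396395325661), 41.33881378173828)
outer [188.4 179.4] ((0.581624448299408, 0.20192280411720276), (0.09826214611530304, 0.09828456491231918), 81.8919677734375) ((0.581993043422699, 0.20188744366168976), (0.11149560660123825, 0.11191505193710327), 56.44362258911133)
hole [188.5 179.5] ((0.5810543894767761, 0.2018013894557953), (0.057297296822071075, 0.05629107356071472), 45.62017822265625) ((0.5809968113899231, 0.20176151394844055), (0.05733008682727814, 0.05871697887778282), 151.55291748046875)
```

```bash
ls pics
```

```text
side0.png
top0.png
z1.png
z2.png
z3.png
```

View pics/z1.png

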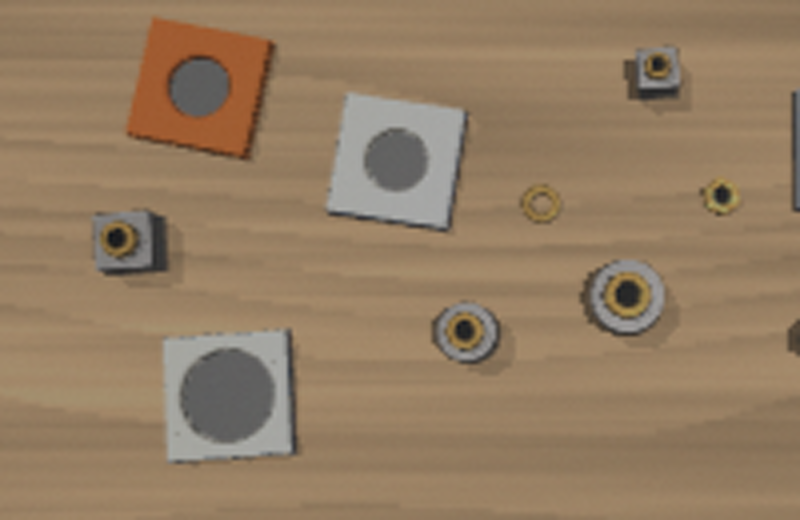

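View pics/z2.png

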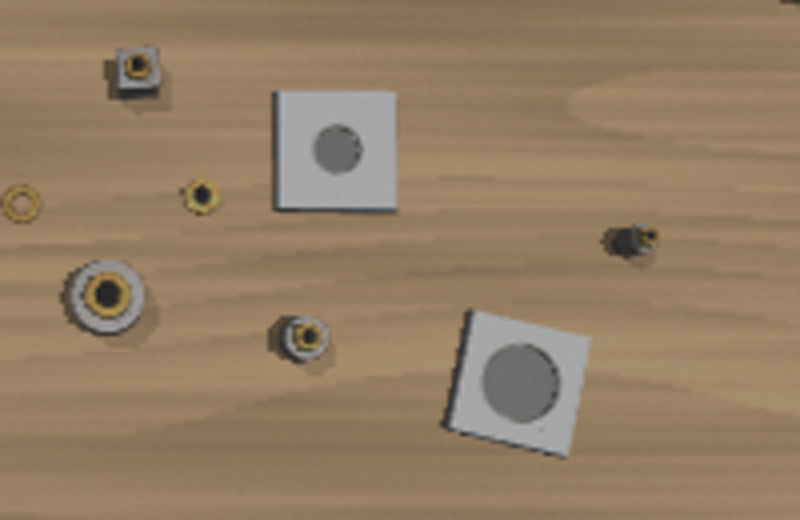

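View pics/z3.png

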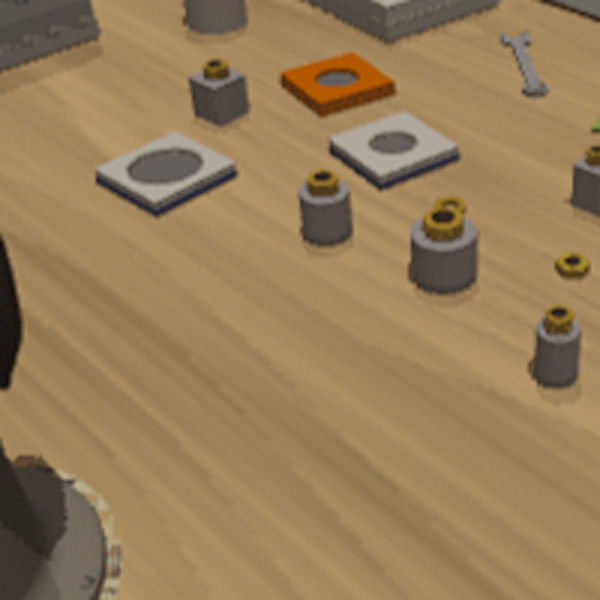

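The top view shows the bodies 24 at (378,200), 36 at (295,225), 48 at (207,223) and 60 at (247,213). The nests are 24 at (304,178), 36 at (190,180), 48 at (350,236) and 60 at (147,239). Next I refine the body axes from the spigots in both views.

```bash
cat > bod.py <<'E'
from h import *
G={"24":(.5165,-.4275,14.4),"36":(.4336,-.1516,21.6),"48":(.4364,.1359,28.8),"60":(.466,.0077,36.)}
def spig(d,guess,dia,ztop=.064):
    hsv=cv2.cvtColor(d["image"],cv2.COLOR_RGB2HSV)
    m=((hsv[...,1]>115)&(hsv[...,0]>14)&(hsv[...,0]<32)).astype(np.uint8)
    p=proj(d,[guess[0],guess[1],ztop])[0]
    w=np.zeros_like(m);cv2.circle(w,tuple(int(round(v)) for v in p),int(dia/2/2.2+5),1,-1)
    return m&w,p
if __name__=="__main__":
    d=load("top");s=load("side")
    for k,(x,y,dia) in G.items():
        m,p=spig(d,(x,y),dia)
        v,u=np.nonzero(m); c=(np.array([u.min()+u.max(),v.min()+v.max()])/2)
        print(k,"guess px",p.round(1),"brass px",c,len(u),"size",np.ptp(u)+1,np.ptp(v)+1,"world",ray(d,c,.062)[0].round(4))
        m,p=spig(s,(x,y),dia); v,u=np.nonzero(m)
        # side view: pair of rays
        if len(u):
            print("  side guess",p.round(1),"u range",u.min(),u.max(),"v",v.min(),v.max(),"world",ray(s,[(u.min()+u.max())/2,(v.min()+v.max())/2],.057)[0].round(4))
E
python3 bod.py
```

```text
24 guess px [381.2 198.9] brass px [382.  198.5] 12 size 5 4 world [ 0.518  -0.4309  0.062 ]
  side guess [404.7 263.9] u range 403 412 v 262 271 world [ 0.5213 -0.4329  0.057 ]
36 guess px [296.4 224. ] brass px [296.5 223.5] 19 size 6 6 world [ 0.4352 -0.1521  0.062 ]
  side guess [274.5 223.8] u range 271 283 v 221 230 world [ 0.4397 -0.1543  0.057 ]
48 guess px [206.3 222.5] brass px [205.5 222. ] 37 size 8 9 world [0.438  0.1386 0.062 ]
  side guess [196.7 179. ] u range 192 203 v 176 184 world [0.4415 0.1394 0.057 ]
60 guess px [246.7 213.5] brass px [246.5 213. ] 54 size 10 11 world [0.4677 0.0082 0.062 ]
  side guess [236.4 192.2] u range 231 245 v 185 199 world [0.4771 0.0132 0.057 ]
```

```bash
cat > go.py <<'E'
import sys,numpy as np
from cell import robot
from scipy.spatial.transform import Rotation as R
s=robot.observe();p=s["tool_pos"];M=R.from_euler("xyz",s["tool_rot"]).as_matrix()
print("t",round(s["time"],2),"pos",p.round(4),"rot",s["tool_rot"].round(4),"F",s["contact_force"].round(1),"open",round(s["opening"],4),"q",s["qpos"].round(2))
for a in sys.argv[1:]:
    t=np.array([float(v) for v in a.split(",")]); print(a,"->",(M.T@(t-p)/.3).round(3), "mm",(np.linalg.norm(t-p)*1000).round())
E
python3 go.py .43,.22,.2 .519,-.431,.2
```

```text
t 0.1 pos [0.1418 0.5051 0.2261] rot [-3.1402e+00 -2.0000e-04  2.8678e+00] F [-0.4 -0.2 -0.5] open 0.0918 q [ 1.15  0.34  1.52  0.    1.28 -0.15]
.43,.22,.2 -> [-1.182 -0.655  0.088] mm 406.0
.519,-.431,.2 -> [-2.054 -2.664  0.09 ] mm 1010.0
```

arm_command --motion '[[[0, 0, 0, -0.1, -0.06, 0.01, 1], [0, 0, 0, -0.24, -0.13, 0.02, 1], [0, 0, 0, -0.38, -0.21, 0.03, 1], [0, 0, 0, -0.52, -0.29, 0.04, 1], [0, 0, 0, -0.66, -0.37, 0.05, 1], [0, 0, 0, -0.78, -0.44, 0.06, 1], [0, 0, 0, -0.9, -0.51, 0.07, 1], [0, 0, 0, -1.0, -0.57, 0.08, 1]]]'

```text
time: 0.9
tool_pos: [0.3857, 0.2579, 0.2024]
tool_rot: [-3.141, -0.0, 2.867]
contact_force: [0.5, 0.5, -0.3]
opening: 0.0916
```

```bash
python3 go.py .45,-.02,.2 .519,-.431,.2
```

```text
t 0.9 pos [0.3857 0.2579 0.2024] rot [-3.1414e+00 -1.0000e-04  2.8669e+00] F [ 0.5  0.5 -0.3] open 0.0916 q [ 0.42  0.25  1.72 -0.    1.17 -0.87]
.45,-.02,.2 -> [-0.458 -0.834  0.008] mm 285.0
.519,-.431,.2 -> [-1.051 -2.09   0.008] mm 702.0
```

arm_command --motion '[[[0, 0, 0, -0.05, -0.09, 0, 1], [0, 0, 0, -0.11, -0.22, 0, 1], [0, 0, 0, -0.18, -0.35, 0, 1], [0, 0, 0, -0.25, -0.48, 0, 1], [0, 0, 0, -0.32, -0.61, 0, 1], [0, 0, 0, -0.39, -0.74, 0, 1], [0, 0, 0, -0.46, -0.87, 0, 1], [0, 0, 0, -0.53, -1.0, 0, 1]]]'

```text
time: 1.7
tool_pos: [0.4564, -0.0739, 0.2025]
tool_rot: [3.141, -0.0, 2.868]
contact_force: [0.8, -0.3, 0.0]
opening: 0.092
```

arm_command --motion '[[[0, 0, 0, -0.07, -0.14, 0, 1], [0, 0, 0, -0.14, -0.28, 0, 1], [0, 0, 0, -0.21, -0.42, 0, 1], [0, 0, 0, -0.28, -0.56, 0, 1], [0, 0, 0, -0.35, -0.7, 0, 1], [0, 0, 0, -0.42, -0.84, 0, 1], [0, 0, 0, -0.49, -0.96, 0, 1], [0, 0, 0, -0.52, -1.0, 0, 1]]]'

```text
time: 2.5
tool_pos: [0.525, -0.407, 0.2013]
tool_rot: [-3.141, -0.001, 2.865]
contact_force: [0.0, 0.7, 0.6]
opening: 0.0921
```

```bash
python3 go.py .519,-.431,.09 .519,-.431,.017
```

```text
t 2.5 pos [ 0.525  -0.407   0.2013] rot [-3.1412e+00 -8.0000e-04  2.8647e+00] F [0.  0.7 0.6] open 0.0921 q [-0.77  0.62  1.13 -0.    1.39 -2.07]
.519,-.431,.09 -> [-0.003 -0.082  0.371] mm 114.0
.519,-.431,.017 -> [-0.003 -0.082  0.614] mm 186.0
```

arm_command --motion '[[[0, 0, 0, 0, -0.06, 0.06, 1], [0, 0, 0, 0, -0.08, 0.15, 1], [0, 0, 0, 0, -0.08, 0.25, 1], [0, 0, 0, 0, -0.08, 0.33, 1], [0, 0, 0, 0, -0.08, 0.37, 1], [0, 0, 0, 0, -0.08, 0.37, 1]]]'

```text
time: 3.1
tool_pos: [0.5177, -0.4249, 0.0889]
tool_rot: [3.139, -0.004, 2.868]
contact_force: [-0.2, 0.4, -0.1]
opening: 0.0922
```

```bash
python3 go.py .519,-.431,.017; python3 - <<'E'
from cell import robot
import cv2,numpy as np
ims=[]
for n in ("top","side"):
    d=robot.read_camera(n); np.savez(f"{n}1.npz",**d); im=d["image"][:,:,::-1]
    im=im[150:250,320:440] if n=="top" else im[180:330,330:510]
    cv2.imwrite(f"pics/a_{n}.png",cv2.resize(im,None,fx=4,fy=4,interpolation=cv2.INTER_CUBIC))
E
```

```text
t 3.1 pos [ 0.5177 -0.4249  0.0889] rot [ 3.139  -0.0045  2.868 ] F [-0.2  0.4 -0.1] open 0.0922 q [-0.8   0.73  1.25  0.    1.17 -2.1 ]
.519,-.431,.017 -> [-0.011 -0.019  0.24 ] mm 72.0
```

View pics/a_side.png

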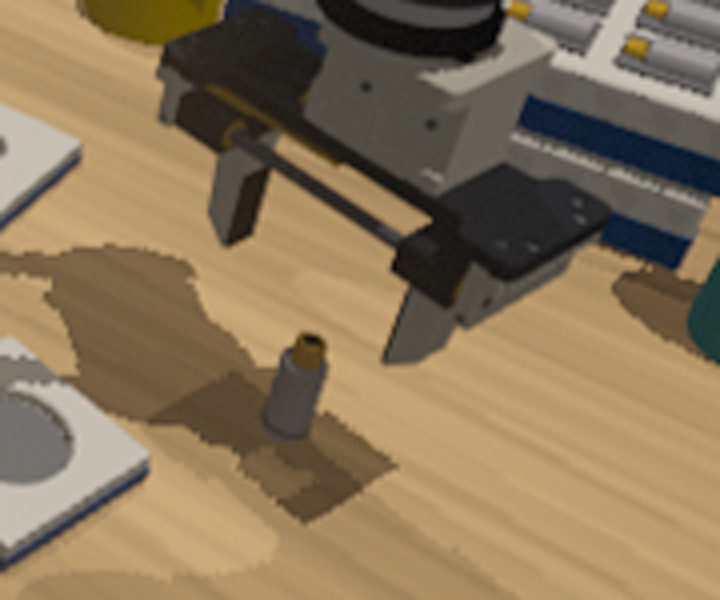

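The side view shows the open fingers straddling the slim body, spigot at about (407,266) in the full frame. I'll descend and grip.

arm_command --motion '[[[0, 0, 0, 0, -0.02, 0.06, 1], [0, 0, 0, -0.01, -0.02, 0.14, 1], [0, 0, 0, -0.01, -0.02, 0.21, 1], [0, 0, 0, -0.01, -0.02, 0.24, 1], [0, 0, 0, -0.01, -0.02, 0.24, 1], [0, 0, 0, -0.01, -0.02, 0.24, -1], [0, 0, 0, -0.01, -0.02, 0.24, -1], [0, 0, 0, -0.01, -0.02, 0.24, -1]]]' --grip_force 30

```text
time: 4.0
tool_pos: [0.5208, -0.4333, 0.021]
tool_rot: [-3.141, 0.002, 2.868]
contact_force: [0.3, 0.3, -0.1]
opening: 0.0724
```

arm_command --motion '[[[0, 0, 0, 0, 0, 0, -1], [0, 0, 0, 0, 0, 0, -1], [0, 0, 0, 0, 0, 0, -1], [0, 0, 0, 0, 0, 0, -1], [0, 0, 0, 0, 0, 0, -1], [0, 0, 0, 0, 0, 0, -1]]]'

```text
time: 4.6
tool_pos: [0.5204, -0.4328, 0.0196]
tool_rot: [3.141, -0.0, 2.868]
contact_force: [-0.2, -0.3, 0.5]
opening: 0.0245
```

```bash
python3 go.py .519,-.431,.12
```

```text
t 4.6 pos [ 0.5204 -0.4328  0.0196] rot [ 3.1414 -0.      2.8678] F [-0.2 -0.3  0.5] open 0.0245 q [-0.81  0.82  1.29  0.    1.04 -2.1 ]
.519,-.431,.12 -> [ 0.006  0.004 -0.335] mm 100.0
```

arm_command --motion '[[[0, 0, 0, 0, 0, 0, -1], [0, 0, 0, 0, 0, -0.05, -1], [0, 0, 0, 0, 0, -0.13, -1], [0, 0, 0, 0, 0, -0.23, -1], [0, 0, 0, 0, 0, -0.32, -1], [0, 0, 0, 0, 0, -0.35, -1]]]'

```text
time: 5.2
tool_pos: [0.5216, -0.434, 0.1292]
tool_rot: [-3.138, 0.006, 2.868]
contact_force: [-0.7, -0.3, -0.7]
opening: 0.0233
```

```bash
python3 go.py .594,-.1845,.125  .594,-.1845,.031
```

```text
t 5.2 pos [ 0.5216 -0.434   0.1292] rot [-3.1383  0.0057  2.8679] F [-0.7 -0.3 -0.7] open 0.0233 q [-0.81  0.7   1.19  0.    1.25 -2.1 ]
.594,-.1845,.125 -> [-0.008  0.866  0.011] mm 260.0
.594,-.1845,.031 -> [-0.006  0.867  0.325] mm 278.0
```

arm_command --motion '[[[0, 0, 0, 0, 0.08, 0, -1], [0, 0, 0, 0, 0.22, 0, -1], [0, 0, 0, 0, 0.37, 0, -1], [0, 0, 0, 0, 0.52, 0, -1], [0, 0, 0, 0, 0.67, 0, -1], [0, 0, 0, 0, 0.8, 0, -1], [0, 0, 0, -0.01, 0.86, 0, -1], [0, 0, 0, -0.01, 0.87, 0, -1]]]'

```text
time: 6.0
tool_pos: [0.5945, -0.1803, 0.1245]
tool_rot: [3.141, -0.0, 2.871]
contact_force: [0.1, 0.2, -0.9]
opening: 0.0238
```

arm_command --motion '[[[0, 0, 0, 0, 0, 0, -1], [0, 0, 0, 0, 0, 0, -1]]]'

```text
time: 6.2
tool_pos: [0.5934, -0.1839, 0.1245]
tool_rot: [-3.141, -0.0, 2.866]
contact_force: [-0.5, 0.3, -0.6]
opening: 0.023
```

```bash
python3 go.py .594,-.1845,.031
```

```text
t 6.2 pos [ 0.5934 -0.1839  0.1245] rot [-3.1411e+00 -2.0000e-04  2.8664e+00] F [-0.5  0.3 -0.6] open 0.023 q [-0.42  0.61  1.38 -0.    1.15 -1.72]
.594,-.1845,.031 -> [-0.003 -0.001  0.312] mm 93.0
```

Aligned over nest 24, so I lower to just above the floor, then check force and view before releasing.

arm_command --motion '[[[0, 0, 0, 0, 0, 0.05, -1], [0, 0, 0, 0, 0, 0.13, -1], [0, 0, 0, 0, 0, 0.21, -1], [0, 0, 0, 0, 0, 0.27, -1], [0, 0, 0, 0, 0, 0.3, -1], [0, 0, 0, 0, 0, 0.31, -1], [0, 0, 0, 0, 0, 0.31, -1]]]'

```text
time: 6.9
tool_pos: [0.5939, -0.1832, 0.0319]
tool_rot: [-3.142, 0.0, 2.867]
contact_force: [0.1, 0.8, -0.6]
opening: 0.0232
```

```bash
python3 go.py ; python3 - <<'E'
from cell import robot
import cv2,numpy as np
d=robot.read_camera("side"); im=d["image"][:,:,::-1][150:270,250:400]
cv2.imwrite("pics/b.png",cv2.resize(im,None,fx=5,fy=5,interpolation=cv2.INTER_CUBIC))
E
```

```text
t 6.9 pos [ 0.5939 -0.1832  0.0319] rot [-3.1416e+00  4.0000e-04  2.8669e+00] F [ 0.1  0.8 -0.6] open 0.0232 q [-0.42  0.71  1.46  0.    0.96 -1.72]
```

View pics/b.png

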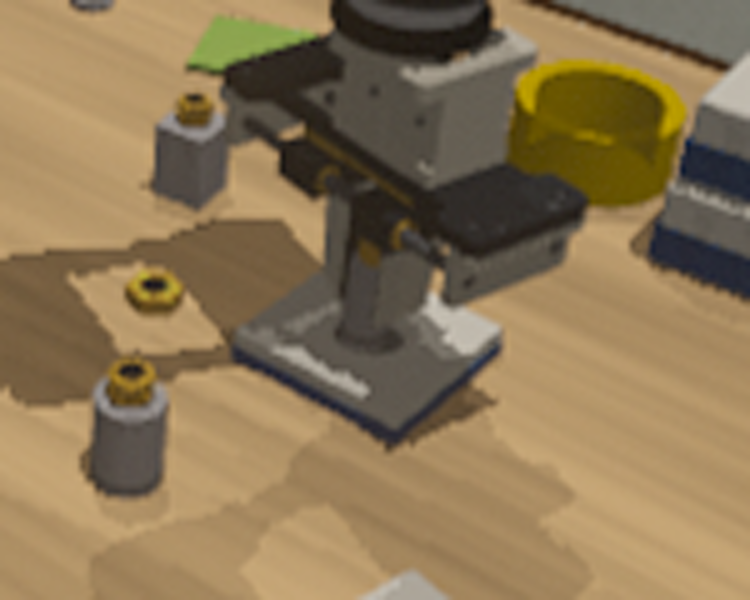

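The side view shows the body standing in the pocket (foot at about (324,218) in the full frame). I lower another 1 mm, open, and rise.

arm_command --motion '[[[0, 0, 0, 0, 0, 0.004, -1], [0, 0, 0, 0, 0, 0.004, -1], [0, 0, 0, 0, 0, 0.004, 0], [0, 0, 0, 0, 0, 0.004, 0.5], [0, 0, 0, 0, 0, 0.004, 1], [0, 0, 0, 0, 0, 0.004, 1], [0, 0, 0, 0, 0, 0.004, 1], [0, 0, 0, 0, 0, 0.004, 1]]]'

```text
time: 7.75
tool_pos: [0.5938, -0.1823, 0.0305]
tool_rot: [3.142, -0.0, 2.868]
contact_force: [0.1, 0.5, -0.1]
opening: 0.0667
```

arm_command --motion '[[[0, 0, 0, 0, 0, -0.03, 1], [0, 0, 0, 0, 0, -0.12, 1], [0, 0, 0, 0, 0, -0.22, 1], [0, 0, 0, 0, 0, -0.32, 1], [0, 0, 0, 0, 0, -0.37, 1], [0, 0, 0, 0, 0, -0.37, 1]]]'

```text
time: 8.35
tool_pos: [0.5953, -0.1829, 0.145]
tool_rot: [-3.141, 0.006, 2.868]
contact_force: [0.4, 0.4, -0.1]
opening: 0.0919
```

```bash
python3 go.py .437,-.1525,.13
```

```text
t 8.35 pos [ 0.5953 -0.1829  0.145 ] rot [-3.1408  0.0061  2.8679] F [ 0.4  0.4 -0.1] open 0.0919 q [-0.42  0.59  1.36  0.    1.19 -1.72]
.437,-.1525,.13 -> [ 0.536 -0.045  0.047] mm 162.0
```

arm_command --motion '[[[0, 0, 0, 0.06, 0, 0.01, 1], [0, 0, 0, 0.19, -0.02, 0.02, 1], [0, 0, 0, 0.33, -0.03, 0.03, 1], [0, 0, 0, 0.46, -0.04, 0.05, 1], [0, 0, 0, 0.52, -0.045, 0.08, 1], [0, 0, 0, 0.53, -0.045, 0.12, 1], [0, 0, 0, 0.53, -0.045, 0.14, 1], [0, 0, 0, 0.53, -0.045, 0.14, 1]]]'

```text
time: 9.15
tool_pos: [0.4367, -0.1521, 0.0985]
tool_rot: [3.141, -0.002, 2.868]
contact_force: [-0.4, 0.1, 0.3]
opening: 0.0916
```

```bash
python3 go.py .437,-.1525,.018 ; python3 - <<'E'
from cell import robot
import cv2,numpy as np
d=robot.read_camera("side"); im=d["image"][:,:,::-1][120:270,220:400]
cv2.imwrite("pics/c.png",cv2.resize(im,None,fx=4,fy=4,interpolation=cv2.INTER_CUBIC))
E
```

```text
t 9.15 pos [ 0.4367 -0.1521  0.0985] rot [ 3.1410e+00 -2.0000e-03  2.8677e+00] F [-0.4  0.1  0.3] open 0.0916 q [-0.5   0.39  1.86  0.    0.89 -1.8 ]
.437,-.1525,.018 -> [-0.002 -0.001  0.268] mm 81.0
```

View pics/c.png

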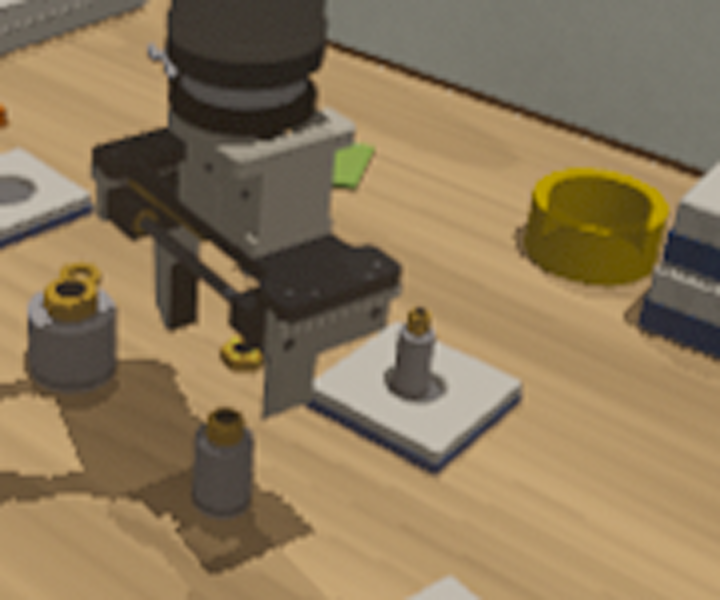

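Body 24 stands seated in its nest at about (324,212), and the fingers hover around body 36.

arm_command --motion '[[[0, 0, 0, 0, 0, 0.06, 1], [0, 0, 0, 0, 0, 0.15, 1], [0, 0, 0, 0, 0, 0.23, 1], [0, 0, 0, 0, 0, 0.27, 1], [0, 0, 0, 0, 0, 0.27, 1], [0, 0, 0, 0, 0, 0.27, -1], [0, 0, 0, 0, 0, 0.27, -1], [0, 0, 0, 0, 0, 0.27, -1]]]' --grip_force 40

```text
time: 10.0
tool_pos: [0.4377, -0.1526, 0.0193]
tool_rot: [-3.141, 0.002, 2.868]
contact_force: [0.1, -0.1, -0.5]
opening: 0.0725
```

arm_command --motion '[[[0, 0, 0, 0, 0, 0, -1], [0, 0, 0, 0, 0, 0, -1], [0, 0, 0, 0, 0, 0, -1], [0, 0, 0, 0, 0, 0, -1], [0, 0, 0, 0, 0, 0, -1], [0, 0, 0, 0, 0, 0, -1], [0, 0, 0, 0, 0, 0, -1]]]'

```text
time: 10.7
tool_pos: [0.4372, -0.1525, 0.0186]
tool_rot: [-3.142, 0.0, 2.868]
contact_force: [-0.1, -1.4, 0.9]
opening: 0.0353
```

arm_command --motion '[[[0, 0, 0, 0, 0, -0.05, -1], [0, 0, 0, 0, 0, -0.13, -1], [0, 0, 0, 0, 0, -0.23, -1], [0, 0, 0, 0, 0, -0.33, -1], [0, 0, 0, 0, 0, -0.39, -1], [0, 0, 0, 0, 0, -0.4, -1]]]'

```text
time: 11.3
tool_pos: [0.4379, -0.1527, 0.1402]
tool_rot: [-3.141, 0.004, 2.868]
contact_force: [-0.2, -0.1, -3.2]
opening: 0.035
```

```bash
python3 go.py .581,.202,.14
```

```text
t 11.3 pos [ 0.4379 -0.1527  0.1402] rot [-3.141   0.0035  2.8679] F [-0.2 -0.1 -3.2] open 0.035 q [-0.5   0.33  1.82  0.    1.   -1.8 ]
.581,.202,.14 -> [-0.14   1.267  0.   ] mm 382.0
```

arm_command --motion '[[[0, 0, 0, -0.01, 0.05, 0, -1], [0, 0, 0, -0.02, 0.16, 0, -1], [0, 0, 0, -0.03, 0.3, 0, -1], [0, 0, 0, -0.05, 0.44, 0, -1], [0, 0, 0, -0.065, 0.58, 0, -1], [0, 0, 0, -0.08, 0.72, 0, -1], [0, 0, 0, -0.095, 0.86, 0, -1], [0, 0, 0, -0.11, 1.0, 0, -1]]]'

```text
time: 12.1
tool_pos: [0.5495, 0.1293, 0.1366]
tool_rot: [-3.141, -0.003, 2.868]
contact_force: [0.6, -0.7, -2.3]
opening: 0.0351
```

arm_command --motion '[[[0, 0, 0, -0.015, 0.12, 0, -1], [0, 0, 0, -0.025, 0.21, 0, -1], [0, 0, 0, -0.03, 0.26, 0, -1], [0, 0, 0, -0.03, 0.265, 0, -1], [0, 0, 0, -0.03, 0.265, 0, -1], [0, 0, 0, -0.03, 0.265, 0, -1]]]'

```text
time: 12.7
tool_pos: [0.5795, 0.2007, 0.1377]
tool_rot: [-3.141, -0.002, 2.867]
contact_force: [-0.7, -0.4, -2.5]
opening: 0.0353
```

```bash
python3 go.py .581,.202,.03
```

```text
t 12.7 pos [0.5795 0.2007 0.1377] rot [-3.1406e+00 -1.5000e-03  2.8671e+00] F [-0.7 -0.4 -2.5] open 0.0353 q [ 0.21  0.58  1.39 -0.    1.17 -1.09]
.581,.202,.03 -> [-0.004  0.006  0.359] mm 108.0
```

arm_command --motion '[[[0, 0, 0, 0, 0, 0.05, -1], [0, 0, 0, 0, 0, 0.14, -1], [0, 0, 0, 0, 0, 0.23, -1], [0, 0, 0, 0, 0, 0.3, -1], [0, 0, 0, 0, 0, 0.34, -1], [0, 0, 0, 0, 0, 0.355, -1], [0, 0, 0, 0, 0, 0.36, -1], [0, 0, 0, 0, 0, 0.36, -1]]]'

```text
time: 13.5
tool_pos: [0.5808, 0.2016, 0.0314]
tool_rot: [3.141, 0.001, 2.868]
contact_force: [-0.0, 0.8, -2.4]
opening: 0.0353
```

```bash
python3 go.py ; python3 - <<'E'
from cell import robot
import cv2,numpy as np
d=robot.read_camera("side"); im=d["image"][:,:,::-1][100:250,130:310]
cv2.imwrite("pics/d.png",cv2.resize(im,None,fx=4,fy=4,interpolation=cv2.INTER_CUBIC))
E
```

```text
t 13.5 pos [0.5808 0.2016 0.0314] rot [3.1408e+00 1.4000e-03 2.8676e+00] F [-0.   0.8 -2.4] open 0.0353 q [ 0.21  0.7   1.49  0.    0.95 -1.09]
```

View pics/d.png

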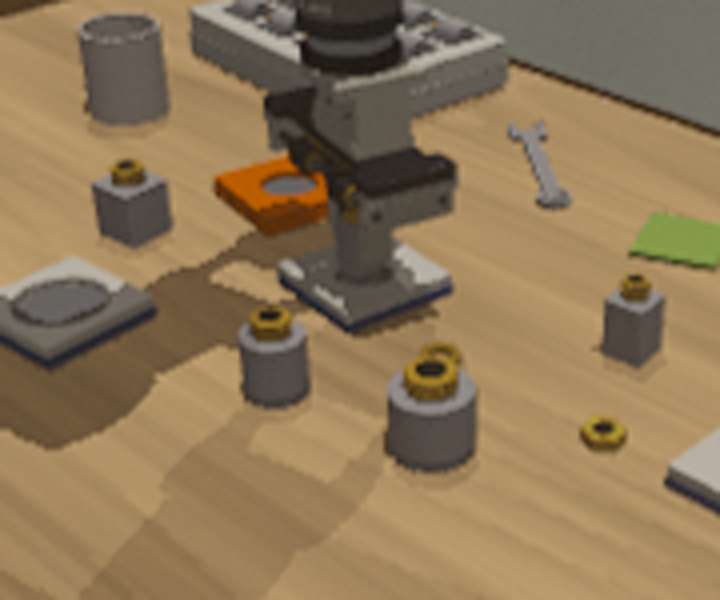

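The side view shows body 36 inside the white nest's pocket, at about (221,168) in the full frame. Lower 1.5 mm, release and rise.

arm_command --motion '[[[0, 0, 0, 0, 0, 0.005, -1], [0, 0, 0, 0, 0, 0.005, -1], [0, 0, 0, 0, 0, 0.005, 0], [0, 0, 0, 0, 0, 0.005, 0.5], [0, 0, 0, 0, 0, 0.005, 1], [0, 0, 0, 0, 0, 0.005, 1], [0, 0, 0, 0, 0, 0.005, 1], [0, 0, 0, 0, 0, 0.005, 1]]]'

```text
time: 14.35
tool_pos: [0.5801, 0.2017, 0.0291]
tool_rot: [3.141, 0.0, 2.868]
contact_force: [1.0, -0.2, -0.3]
opening: 0.0788
```

arm_command --motion '[[[0, 0, 0, 0, 0, -0.03, 1], [0, 0, 0, 0, 0, -0.12, 1], [0, 0, 0, 0, 0, -0.22, 1], [0, 0, 0, 0, 0, -0.32, 1], [0, 0, 0, 0, 0, -0.37, 1], [0, 0, 0, 0, 0, -0.37, 1]]]'

```text
time: 14.95
tool_pos: [0.5816, 0.202, 0.1435]
tool_rot: [3.139, 0.005, 2.868]
contact_force: [0.1, -0.8, 0.3]
opening: 0.0918
```

```bash
python3 go.py .439,.1385,.1
```

```text
t 14.95 pos [0.5816 0.202  0.1435] rot [3.1387 0.0054 2.8678] F [ 0.1 -0.8  0.3] open 0.0918 q [ 0.21  0.57  1.38  0.    1.18 -1.09]
.439,.1385,.1 -> [ 0.401 -0.333  0.142] mm 162.0
```

arm_command --motion '[[[0, 0, 0, 0.06, -0.05, 0, 1], [0, 0, 0, 0.16, -0.13, 0, 1], [0, 0, 0, 0.26, -0.22, 0.01, 1], [0, 0, 0, 0.36, -0.3, 0.03, 1], [0, 0, 0, 0.4, -0.33, 0.08, 1], [0, 0, 0, 0.4, -0.335, 0.13, 1], [0, 0, 0, 0.4, -0.335, 0.145, 1], [0, 0, 0, 0.4, -0.335, 0.145, 1]]]'

```text
time: 15.75
tool_pos: [0.437, 0.1373, 0.0957]
tool_rot: [-3.141, -0.002, 2.868]
contact_force: [0.9, 0.3, -0.2]
opening: 0.0918
```

```bash
python3 go.py .439,.1385,.018 ; python3 - <<'E'
from cell import robot
import cv2,numpy as np
d=robot.read_camera("side"); im=d["image"][:,:,::-1][100:250,130:310]
cv2.imwrite("pics/e.png",cv2.resize(im,None,fx=4,fy=4,interpolation=cv2.INTER_CUBIC))
E
```

```text
t 15.75 pos [0.437  0.1373 0.0957] rot [-3.1409e+00 -1.8000e-03  2.8676e+00] F [ 0.9  0.3 -0.2] open 0.0918 q [ 0.14  0.38  1.88  0.    0.88 -1.16]
.439,.1385,.018 -> [-0.006  0.006  0.259] mm 78.0
```

View pics/e.png

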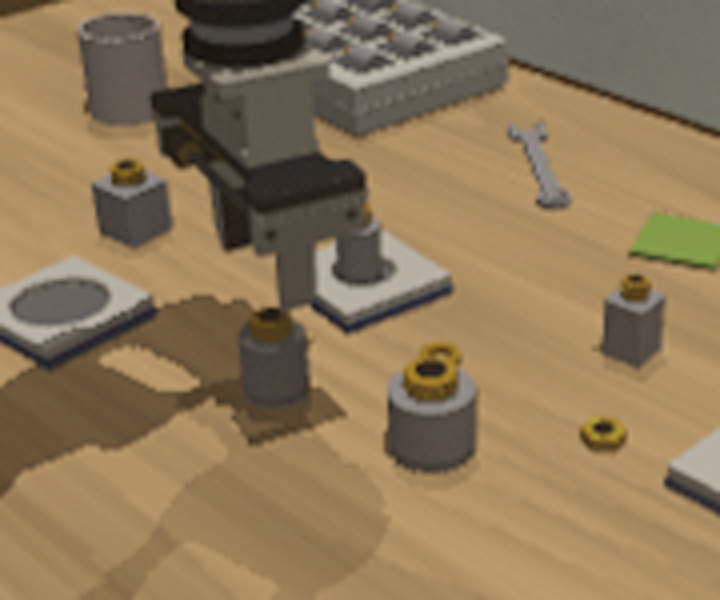

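Body 36 stands in its nest at about (220,165), and the fingers are above body 48.

arm_command --motion '[[[0, 0, 0, -0.005, 0.005, 0.06, 1], [0, 0, 0, -0.005, 0.005, 0.15, 1], [0, 0, 0, -0.005, 0.005, 0.22, 1], [0, 0, 0, -0.005, 0.005, 0.26, 1], [0, 0, 0, -0.005, 0.005, 0.26, 1], [0, 0, 0, -0.005, 0.005, 0.26, -1], [0, 0, 0, -0.005, 0.005, 0.26, -1], [0, 0, 0, -0.005, 0.005, 0.26, -1]]]' --grip_force 50

```text
time: 16.6
tool_pos: [0.44, 0.1386, 0.0194]
tool_rot: [3.141, 0.002, 2.868]
contact_force: [-0.0, 0.2, -0.3]
opening: 0.0722
```

arm_command --motion '[[[0, 0, 0, 0, 0, 0, -1], [0, 0, 0, 0, 0, 0, -1], [0, 0, 0, 0, 0, 0, -1], [0, 0, 0, 0, 0, 0, -1], [0, 0, 0, 0, 0, 0, -1], [0, 0, 0, 0, 0, 0, -1]]]'

```text
time: 17.2
tool_pos: [0.4393, 0.1383, 0.0187]
tool_rot: [-3.142, 0.0, 2.868]
contact_force: [-0.1, -2.3, 5.1]
opening: 0.0472
```

arm_command --motion '[[[0, 0, 0, 0, 0, -0.05, -1], [0, 0, 0, 0, 0, -0.13, -1], [0, 0, 0, 0, 0, -0.23, -1], [0, 0, 0, 0, 0, -0.33, -1], [0, 0, 0, 0, 0, -0.39, -1], [0, 0, 0, 0, 0, -0.4, -1]]]'

```text
time: 17.8
tool_pos: [0.4402, 0.1387, 0.14]
tool_rot: [3.14, 0.003, 2.868]
contact_force: [0.1, -0.5, -3.4]
opening: 0.0468
```

```bash
python3 go.py .3995,-.335,.14
```

```text
t 17.8 pos [0.4402 0.1387 0.14  ] rot [3.1398e+00 3.1000e-03 2.8678e+00] F [ 0.1 -0.5 -3.4] open 0.0468 q [ 0.14  0.32  1.82  0.    0.99 -1.16]
.3995,-.335,.14 -> [-0.296 -1.557 -0.002] mm 475.0
```

arm_command --motion '[[[0, 0, 0, -0.01, -0.05, 0, -1], [0, 0, 0, -0.03, -0.16, 0, -1], [0, 0, 0, -0.055, -0.29, 0, -1], [0, 0, 0, -0.08, -0.42, 0, -1], [0, 0, 0, -0.105, -0.55, 0, -1], [0, 0, 0, -0.13, -0.68, 0, -1], [0, 0, 0, -0.155, -0.81, 0, -1], [0, 0, 0, -0.18, -0.94, 0, -1]]]'

```text
time: 18.6
tool_pos: [0.4139, -0.1488, 0.137]
tool_rot: [3.141, -0.002, 2.868]
contact_force: [-0.0, 0.8, -3.9]
opening: 0.0473
```

arm_command --motion '[[[0, 0, 0, -0.025, -0.13, 0, -1], [0, 0, 0, -0.05, -0.26, 0, -1], [0, 0, 0, -0.075, -0.4, 0, -1], [0, 0, 0, -0.1, -0.52, 0, -1], [0, 0, 0, -0.115, -0.6, 0, -1], [0, 0, 0, -0.115, -0.615, 0, -1], [0, 0, 0, -0.115, -0.615, 0, -1], [0, 0, 0, -0.115, -0.615, 0, -1]]]'

```text
time: 19.4
tool_pos: [0.398, -0.3332, 0.1374]
tool_rot: [3.14, -0.002, 2.868]
contact_force: [0.8, 0.2, -2.5]
opening: 0.0473
```

```bash
python3 go.py .3995,-.335,.03
```

```text
t 19.4 pos [ 0.398  -0.3332  0.1374] rot [ 3.1397e+00 -2.0000e-03  2.8681e+00] F [ 0.8  0.2 -2.5] open 0.0473 q [-0.85  0.42  1.67  0.    1.05 -2.14]
.3995,-.335,.03 -> [-0.007 -0.005  0.358] mm 107.0
```

arm_command --motion '[[[0, 0, 0, -0.005, -0.005, 0.05, -1], [0, 0, 0, -0.005, -0.005, 0.14, -1], [0, 0, 0, -0.005, -0.005, 0.23, -1], [0, 0, 0, -0.005, -0.005, 0.3, -1], [0, 0, 0, -0.005, -0.005, 0.34, -1], [0, 0, 0, -0.005, -0.005, 0.355, -1], [0, 0, 0, -0.005, -0.005, 0.36, -1], [0, 0, 0, -0.005, -0.005, 0.36, -1]]]'

```text
time: 20.2
tool_pos: [0.3999, -0.3367, 0.0312]
tool_rot: [-3.141, 0.001, 2.868]
contact_force: [0.2, 0.9, -2.7]
opening: 0.0475
```

```bash
python3 go.py ; python3 - <<'E'
from cell import robot
import cv2,numpy as np
d=robot.read_camera("side"); im=d["image"][:,:,::-1][180:330,240:420]
cv2.imwrite("pics/f.png",cv2.resize(im,None,fx=4,fy=4,interpolation=cv2.INTER_CUBIC))
E
```

```text
t 20.2 pos [ 0.3999 -0.3367  0.0312] rot [-3.1410e+00  1.2000e-03  2.8681e+00] F [ 0.2  0.9 -2.7] open 0.0475 q [-0.85  0.58  1.76  0.    0.8  -2.14]
```

View pics/f.png

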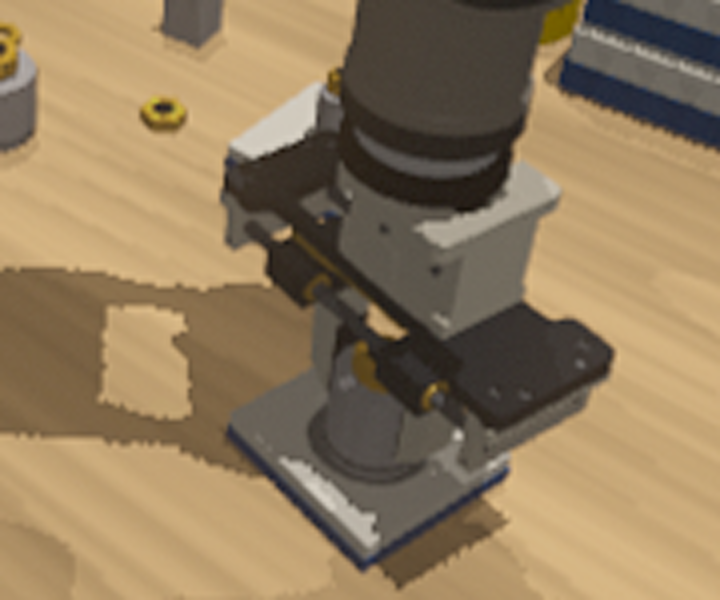

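The side view shows body 48 inside its pocket at about (332,293) in the full frame. Release and rise.

arm_command --motion '[[[0, 0, 0, 0, 0, 0.005, -1], [0, 0, 0, 0, 0, 0.005, -1], [0, 0, 0, 0, 0, 0.005, 0], [0, 0, 0, 0, 0, 0.005, 0.5], [0, 0, 0, 0, 0, 0.005, 1], [0, 0, 0, 0, 0, 0.005, 1], [0, 0, 0, 0, 0, 0.005, 1], [0, 0, 0, 0, 0, 0.005, 1]]]'

```text
time: 21.05
tool_pos: [0.3995, -0.3366, 0.0291]
tool_rot: [-3.142, 0.0, 2.868]
contact_force: [-0.2, 0.4, 0.1]
opening: 0.0827
```

arm_command --motion '[[[0, 0, 0, 0, 0, 0.0, 1], [0, 0, 0, 0, 0, -0.03, 1], [0, 0, 0, 0, 0, -0.12, 1], [0, 0, 0, 0, 0, -0.22, 1], [0, 0, 0, 0, 0, -0.32, 1], [0, 0, 0, 0, 0, -0.37, 1], [0, 0, 0, 0, 0, -0.37, 1]]]'

```text
time: 21.75
tool_pos: [0.4004, -0.3376, 0.1429]
tool_rot: [-3.139, 0.005, 2.868]
contact_force: [-0.4, -0.9, 0.5]
opening: 0.0916
```

```bash
python3 go.py .468,.0085,.13
```

```text
t 21.75 pos [ 0.4004 -0.3376  0.1429] rot [-3.1386  0.0048  2.8679] F [-0.4 -0.9  0.5] open 0.0916 q [-0.85  0.42  1.66  0.    1.06 -2.14]
.468,.0085,.13 -> [0.095 1.172 0.039] mm 353.0
```

arm_command --motion '[[[0, 0, 0, 0.01, 0.07, 0, 1], [0, 0, 0, 0.02, 0.2, 0, 1], [0, 0, 0, 0.03, 0.33, 0, 1], [0, 0, 0, 0.04, 0.47, 0, 1], [0, 0, 0, 0.05, 0.6, 0, 1], [0, 0, 0, 0.06, 0.73, 0, 1], [0, 0, 0, 0.07, 0.86, 0, 1], [0, 0, 0, 0.08, 1.0, 0, 1]]]'

```text
time: 22.55
tool_pos: [0.4569, -0.0396, 0.1393]
tool_rot: [-3.142, -0.001, 2.867]
contact_force: [0.6, -0.3, -0.8]
opening: 0.0918
```

arm_command --motion '[[[0, 0, 0, 0.01, 0.11, 0, 1], [0, 0, 0, 0.015, 0.16, 0.02, 1], [0, 0, 0, 0.015, 0.17, 0.07, 1], [0, 0, 0, 0.015, 0.17, 0.12, 1], [0, 0, 0, 0.015, 0.17, 0.14, 1], [0, 0, 0, 0.015, 0.17, 0.14, 1]]]'

```text
time: 23.15
tool_pos: [0.4659, 0.0092, 0.0969]
tool_rot: [-3.141, -0.003, 2.868]
contact_force: [0.7, 0.6, -0.0]
opening: 0.0918
```

```bash
python3 go.py .468,.0085,.018 ; python3 - <<'E'
from cell import robot
import cv2,numpy as np
d=robot.read_camera("side"); im=d["image"][:,:,::-1][110:340,160:420]
cv2.imwrite("pics/g.png",cv2.resize(im,None,fx=2.6,fy=2.6,interpolation=cv2.INTER_CUBIC))
d=robot.read_camera("top"); np.savez("top2.npz",**d)
E
```

```text
t 23.15 pos [0.4659 0.0092 0.0969] rot [-3.1413e+00 -2.9000e-03  2.8677e+00] F [ 0.7  0.6 -0. ] open 0.0918 q [-0.14  0.4   1.86  0.    0.89 -1.44]
.468,.0085,.018 -> [-0.008 -0.     0.263] mm 79.0
```

View pics/g.png

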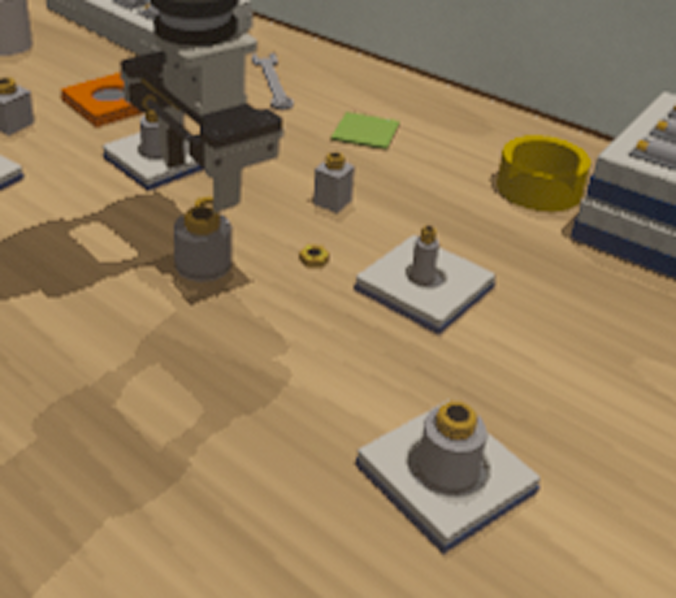

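Bodies 24, 36 and 48 stand in their nests, and the gripper is over body 60 at about (237,200). Grip it at 60 N.

arm_command --motion '[[[0, 0, 0, -0.005, 0, 0.06, 1], [0, 0, 0, -0.005, 0, 0.15, 1], [0, 0, 0, -0.005, 0, 0.22, 1], [0, 0, 0, -0.005, 0, 0.26, 1], [0, 0, 0, -0.005, 0, 0.26, 1], [0, 0, 0, -0.005, 0, 0.26, -1], [0, 0, 0, -0.005, 0, 0.26, -1], [0, 0, 0, -0.005, 0, 0.26, -1]]]' --grip_force 60

```text
time: 24.05
tool_pos: [0.469, 0.0086, 0.0209]
tool_rot: [3.141, 0.002, 2.868]
contact_force: [0.0, 0.7, 0.6]
opening: 0.0723
```

arm_command --motion '[[[0, 0, 0, 0, 0, 0, -1], [0, 0, 0, 0, 0, 0, -1], [0, 0, 0, 0, 0, 0, -1], [0, 0, 0, 0, 0, 0, -1], [0, 0, 0, 0, 0, 0, -1]]]'

```text
time: 24.55
tool_pos: [0.4686, 0.0085, 0.0205]
tool_rot: [-3.141, 0.001, 2.868]
contact_force: [-1.4, -1.5, 5.9]
opening: 0.0589
```

arm_command --motion '[[[0, 0, 0, 0, 0, -0.05, -1], [0, 0, 0, 0, 0, -0.13, -1], [0, 0, 0, 0, 0, -0.23, -1], [0, 0, 0, 0, 0, -0.33, -1], [0, 0, 0, 0, 0, -0.39, -1], [0, 0, 0, 0, 0, -0.4, -1]]]'

```text
time: 25.15
tool_pos: [0.469, 0.0088, 0.1414]
tool_rot: [3.141, 0.003, 2.868]
contact_force: [0.2, 0.0, -5.5]
opening: 0.0593
```

```bash
python3 go.py .3855,.335,.14
```

```text
t 25.15 pos [0.469  0.0088 0.1414] rot [3.1409e+00 2.9000e-03 2.8679e+00] F [ 0.2  0.  -5.5] open 0.0593 q [-0.15  0.33  1.8   0.    1.01 -1.44]
.3855,.335,.14 -> [0.562 0.972 0.004] mm 337.0
```

arm_command --motion '[[[0, 0, 0, 0.03, 0.05, 0, -1], [0, 0, 0, 0.09, 0.15, 0, -1], [0, 0, 0, 0.16, 0.27, 0, -1], [0, 0, 0, 0.23, 0.4, 0, -1], [0, 0, 0, 0.3, 0.52, 0, -1], [0, 0, 0, 0.37, 0.64, 0, -1], [0, 0, 0, 0.44, 0.76, 0, -1], [0, 0, 0, 0.5, 0.87, 0, -1]]]'

```text
time: 25.95
tool_pos: [0.3925, 0.3019, 0.1382]
tool_rot: [-3.139, -0.003, 2.868]
contact_force: [1.2, -0.3, -5.2]
opening: 0.0592
```

arm_command --motion '[[[0, 0, 0, 0.04, 0.07, 0, -1], [0, 0, 0, 0.06, 0.1, 0, -1], [0, 0, 0, 0.06, 0.1, 0, -1], [0, 0, 0, 0.06, 0.1, 0, -1]]]'

```text
time: 26.35
tool_pos: [0.3849, 0.3332, 0.1391]
tool_rot: [-3.14, -0.001, 2.868]
contact_force: [-0.0, -0.1, -5.9]
opening: 0.0593
```

```bash
python3 go.py .3855,.335,.032
```

```text
t 26.35 pos [0.3849 0.3332 0.1391] rot [-3.1397e+00 -1.1000e-03  2.8678e+00] F [-0.  -0.1 -5.9] open 0.0593 q [ 0.56  0.4   1.69 -0.    1.05 -0.73]
.3855,.335,.032 -> [-0.001  0.007  0.357] mm 107.0
```

arm_command --motion '[[[0, 0, 0, 0, 0.005, 0.05, -1], [0, 0, 0, 0, 0.005, 0.14, -1], [0, 0, 0, 0, 0.005, 0.23, -1], [0, 0, 0, 0, 0.005, 0.3, -1], [0, 0, 0, 0, 0.005, 0.34, -1], [0, 0, 0, 0, 0.005, 0.355, -1], [0, 0, 0, 0, 0.005, 0.36, -1], [0, 0, 0, 0, 0.005, 0.36, -1]]]'

```text
time: 27.15
tool_pos: [0.3863, 0.3359, 0.0327]
tool_rot: [3.14, 0.001, 2.867]
contact_force: [-0.7, 0.2, -5.8]
opening: 0.0593
```

```bash
python3 go.py ; python3 - <<'E'
from cell import robot
import cv2,numpy as np
d=robot.read_camera("side"); im=d["image"][:,:,::-1][80:230,70:250]
cv2.imwrite("pics/i.png",cv2.resize(im,None,fx=4,fy=4,interpolation=cv2.INTER_CUBIC))
E
```

```text
t 27.15 pos [0.3863 0.3359 0.0327] rot [3.1405e+00 1.0000e-03 2.8674e+00] F [-0.7  0.2 -5.8] open 0.0593 q [ 0.57  0.56  1.79 -0.    0.79 -0.73]
```

View pics/i.png

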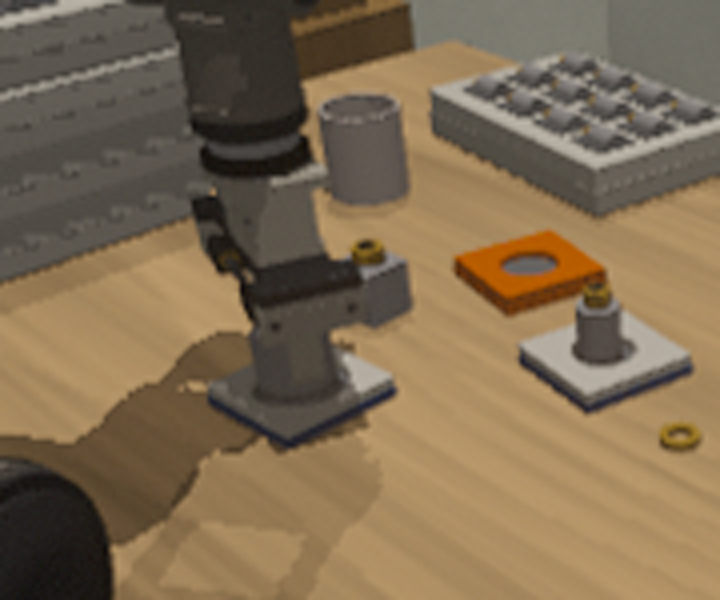

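The side view shows body 60 in the wide pocket at about (145,178). Release, then rise well clear.

arm_command --motion '[[[0, 0, 0, 0, 0, 0.005, -1], [0, 0, 0, 0, 0, 0.005, -1], [0, 0, 0, 0, 0, 0.005, 0.5], [0, 0, 0, 0, 0, 0.005, 0.7], [0, 0, 0, 0, 0, 0.005, 1], [0, 0, 0, 0, 0, 0.005, 1], [0, 0, 0, 0, 0, 0.005, 1], [0, 0, 0, 0, 0, 0.005, 1]]]'

```text
time: 28.0
tool_pos: [0.3857, 0.3358, 0.0306]
tool_rot: [3.141, 0.0, 2.868]
contact_force: [-0.5, 0.4, -0.4]
opening: 0.0917
```

arm_command --motion '[[[0, 0, 0, 0, 0, -0.03, 1], [0, 0, 0, 0, 0, -0.12, 1], [0, 0, 0, 0, 0, -0.22, 1], [0, 0, 0, 0, 0, -0.34, 1], [0, 0, 0, 0, 0, -0.46, 1], [0, 0, 0, 0, 0, -0.58, 1], [0, 0, 0, 0, 0, -0.65, 1], [0, 0, 0, 0, 0, -0.65, 1]]]'

```text
time: 28.8
tool_pos: [0.3869, 0.3366, 0.2295]
tool_rot: [3.136, 0.005, 2.868]
contact_force: [0.3, 0.1, 0.2]
opening: 0.0915
```

```bash
python3 go.py .25,.44,.23
```

```text
t 28.8 pos [0.3869 0.3366 0.2295] rot [3.136  0.005  2.8679] F [0.3 0.1 0.2] open 0.0915 q [ 0.57  0.31  1.56  0.    1.26 -0.73]
.25,.44,.23 -> [ 0.532  0.208 -0.003] mm 172.0
```

arm_command --motion '[[[0, 0, 0, 0.06, 0.02, 0, 1], [0, 0, 0, 0.17, 0.07, 0, 1], [0, 0, 0, 0.29, 0.12, 0, 1], [0, 0, 0, 0.41, 0.16, 0, 1], [0, 0, 0, 0.5, 0.2, 0, 1], [0, 0, 0, 0.53, 0.21, 0, 1], [0, 0, 0, 0.53, 0.21, 0, 1], [0, 0, 0, 0.53, 0.21, 0, 1]]]'

```text
time: 29.6
tool_pos: [0.2501, 0.4388, 0.2251]
tool_rot: [-3.141, 0.0, 2.868]
contact_force: [0.7, 0.1, 0.3]
opening: 0.0913
```

```bash
python3 go.py; python3 - <<'E'
from cell import robot
from bod import *
for n in ("top","side"):
    d=robot.read_camera(n); np.savez(f"{n}9.npz",**d); cv2.imwrite(f"pics/fin_{n}.png",cv2.resize(d["image"][:,:,::-1],None,fx=1.5,fy=1.5))
N={"24":(.594,-.1845,14.4),"36":(.581,.202,21.6),"48":(.3995,-.335,28.8),"60":(.3855,.335,36.)}
d=load("top",9);C=cloud(d);C0=cloud(load("top",0))
for k,(x,y,dia) in N.items():
    m,p=spig(d,(x,y),dia,.074);v,u=np.nonzero(m)
    if len(u):
        c=np.array([u.min()+u.max(),v.min()+v.max()])/2
        w=ray(d,c,.072)[0];pts=C[m>0]; print(k,"off nest mm",((w[:2]-[x,y])*1000).round(1),"brass z 75%",np.percentile(pts[:,2],75).round(4))
E
```

```text
t 29.6 pos [0.2501 0.4388 0.2251] rot [-3.1407e+00  3.0000e-04  2.8678e+00] F [0.7 0.1 0.3] open 0.0913 q [ 0.9   0.31  1.58 -0.    1.26 -0.4 ]
24 off nest mm [-1.3  5.1] brass z 75% 0.0763
36 off nest mm [-3.4  0.5] brass z 75% 0.076
48 off nest mm [-0.  1.] brass z 75% 0.0756
60 off nest mm [-0.9  0.1] brass z 75% 0.0752
```

View pics/fin_top.png

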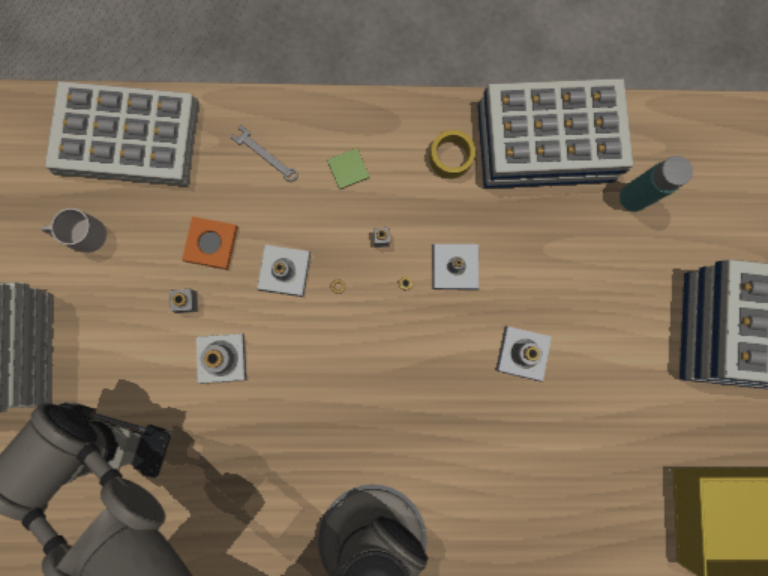

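View pics/fin_side.png

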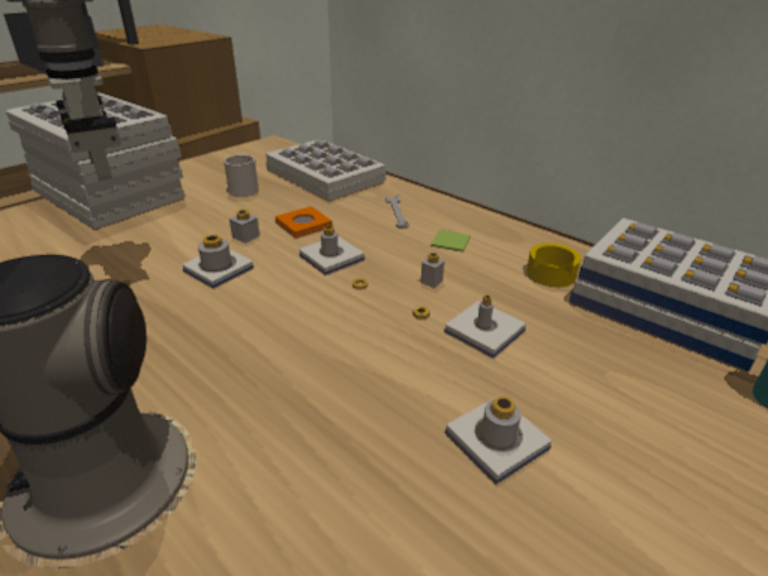

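```bash
python3 - <<'E'
from bod import *
d=load("top",0);C=cloud(d)
for k,(x,y,dia) in G.items():
    m,_=spig(d,(x,y),dia);print(k,"initial brass z75",np.percentile(C[m>0][:,2],75).round(4))
a=cloud(load("top",0));b=cloud(load("top",9))
for n,(u,v) in {"sq34":(254,157),"sq46":(121,200)}.items():
    r=[]
    for X in (a,b):
        w=X[v-12:v+12,u-12:u+12].reshape(-1,3); r.append(w[(w[:,2]>.03)].mean(0).round(4))
    print(n,r)
from cell import robot
print(robot.hand_in())
E
```

```text
24 initial brass z75 0.0649
36 initial brass z75 0.0653
48 initial brass z75 0.066
60 initial brass z75 0.066
sq34 [array([ 0.6518, -0.0153,  0.0534]), array([ 0.6427, -0.0141,  0.097 ])]
sq46 [array([0.5067, 0.4092, 0.0587]), array([0.5061, 0.4076, 0.0643])]
the job is handed in; nothing more can be done
None
```

All four round bodies are upright in the nests of their own sizes, in the order 24, 36, 48, 60. The gripper is open and clear of everything, and I handed the job in at about 29.7 s of the 99 s allowed.

- **Depth:** in the top camera the four spigot tops read 9–11 mm higher than on the bench. That fits the pocket floors, which are 10 mm up, and all four agree to within about 1 mm.
- **Position:** bodies 48 and 60 measured within about 1 mm of their pocket centres, body 36 about 3.4 mm off and body 24 about 5 mm off. The figure for body 24 rests on very few pixels. All are inside the 8 mm of play, and the pictures show them standing straight in the pockets.
- **Forces:** the contact force in the readings I took stayed below about 7 N.
- **Left alone:** the square bodies, the orange look-alike and the small brass parts were not approached, and both final views show them where they were.
- **Check that disagreed:** for the 34 mm square body, the before/after depth comparison jumped to a mean height of 97 mm. That is taller than the body itself, so I took it as stray depth readings. It sits at the same pixel in the top picture before and after, about (254,157). I only saw this number as the same script handed the job in, so it was not re-measured.

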